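# Put the carving chisels back in the bench rack in order of blade width

### The arm

A 7-joint arm with a two-finger parallel gripper is mounted at the origin on the work surface. World frame = base frame: x ahead of the robot, y to its left, z up, the work surface at z = 0. Lengths are in m, angles in rad, forces in N, time in s.
With the tool pointing down it reaches from about 0.425 to 0.925 m from the base axis. Payload 6.8 kg.
Tool frame: the origin (TCP) lies on the front face of the gripper's body, between the roots of the fingers; the fingertips stand 73 mm ahead of it and the grasp point (between the pads) lies 54 mm ahead of it (env.nose_length is the distance from the TCP to the fingertips, in m); z points along the fingers, y is the direction in which the jaws open and shut (so a half turn about z gives the same grasp; the last joint's range is limited). The gripper opens to 85 mm and grips with 20 to 120 N. Pads are 22 mm wide; open, the fingers measure 114 mm over their backs; the gripper's body (76 mm by 85 mm) begins 54 mm behind the grasp point. The pads swing forward as they close: fully open they stand 13 mm farther back than shut.
Start: joints at [-1.258, 0.477, 0.022, 1.555, -0.011, 1.109, -0.083], TCP at [0.276, 0.616, 0.304] pointing down, gripper open.
Joint ranges: [-2.96, 2.96], [-0.34, 2.1], [-1.41, 1.46], [0.24, 2.44], [-1.37, 4.51], [0.17, 1.92], [-2.96, 2.96]. Speed limits (rad/s): [2.39, 2.39, 3.14, 3.14, 3.14, 3.14, 3.14].

### API

Orientations are given as a unit quaternion [w, x, y, z].
In Python, from cell import env, kin, camera, calibration, job gives the robot as it stands. The module is installed in compiled form; this text tells all that it offers. Calls block until the motion is done:
- env.reach(position, orientation): joint-space move of the TCP to a pose.
- env.movel(position, velocity=0.15, rot=None, stop_force=None): straight line of the TCP; rot=None keeps the orientation; velocity is the mean speed in m/s. With stop_force (N) it stops when the force on the tool has changed by that much, and returns True; else False.
- env.goto_joints(angles): joint-space move.
- env.grip(opening, f_grip=None): finger opening in m; f_grip is the grip in N (None keeps the last); returns when the fingers have stopped.
- env.dwell(seconds).
- kin.inverse_kinematics(position, orientation): joint angles nearest the present ones, or None.
- env.get_state(): the state.
- camera(name): name is "scene" or "top" or "wrist"; returns (picture, depth): 420x560x3 uint8, blue, green, red; 420x560 float32, m along the optical axis (not along the pixel's ray), 0 where there is no reading.
- calibration(name): a dict with "fx", "fy", "cx", "cy" (pixels), "k1" (the pictures are not rectified: a ray, as slopes to the right and down, at radius r is drawn at 1 + k1 r^2 times it, then the intrinsics apply), "rvec" (rotation vector, rad) and "tvec" (3), from world to camera coordinates, as OpenCV has them. Camera axes: x right, y down, z forward; pixel columns grow to the right and rows downward; lengths in m; the calibration is good to about 2 mm. A picture is of the moment at which its call begins: read the wrist's pose just before it. calibration takes no time and is no camera call; for the wrist camera it gives the pose at the moment of the call.
A pose or a line that the arm cannot do raises env.PlanningError and nothing moves.
- job.job_done(): hands the job in, once; it reports no verdict.
The state is a dict: "time": time; "qpos": joint angles; "joint_velocities": joint speeds; "joint_torque": joint torques, N m; "tcp_pos": TCP position; "orientation": TCP orientation; "force": force on the tool from outside, world axes, zero at the start; "torque": the same for the moment, N m; "opening": finger opening in m.
Only numpy, scipy, OpenCV 4.12 (cv2) and the standard library are available. Lean on these libraries where they do the work, as an engineer would, in place of code of your own. Each camera call takes 0.05 s, during which the arm holds its last target.

### The job

Put the four loose carving chisels back into the four empty places of the bench rack so that the blades run in order of width from the narrowest to the widest chisel, which already lie in the two end places. Each chisel lies down in its scallops with its blade flat and pointing the same way as those two, handles in line with theirs; set each one down rather than dropping it, and do not disturb the two already racked.

Things in the scene. Friction and masses are not known exactly. Their poses are not given: they have to be found in the camera images.
- chisel12_grip (a point): Flat chisel, blade 12 mm wide, narrowest of the loose four. 230 mm long; octagonal wooden handle 24 mm thick, 135 mm long, alike on all. Point: on the handle's axis, 85 mm from the butt, 145 mm from the cutting edge; centre of mass up to 25 mm nearer the blade. +x towards the blade, z up, square to the flat blade. Loose on the 4 mm rubber bench mat, 0.1 kg.
- chisel20_grip (a point): Flat chisel, blade 20 mm wide. 230 mm long; octagonal wooden handle 24 mm thick, 135 mm long, alike on all. Point: on the handle's axis, 85 mm from the butt, 145 mm from the cutting edge; centre of mass up to 25 mm nearer the blade. +x towards the blade, z up, square to the flat blade. Loose on the 4 mm rubber bench mat, 0.1 kg.
- chisel29_grip (a point): Flat chisel, blade 29 mm wide. 230 mm long; octagonal wooden handle 24 mm thick, 135 mm long, alike on all. Point: on the handle's axis, 85 mm from the butt, 145 mm from the cutting edge; centre of mass up to 25 mm nearer the blade. +x towards the blade, z up, square to the flat blade. Loose on the 4 mm rubber bench mat, 0.1 kg.
- chisel40_grip (a point): Flat chisel, blade 40 mm wide, widest of the loose four. 230 mm long; octagonal wooden handle 24 mm thick, 135 mm long, alike on all. Point: on the handle's axis, 85 mm from the butt, 145 mm from the cutting edge; centre of mass up to 25 mm nearer the blade. +x towards the blade, z up, square to the flat blade. Loose on the 4 mm rubber bench mat, 0.1 kg.
- chisel6_grip (a point): Flat chisel, blade 6 mm wide, narrowest of all. 230 mm long; octagonal wooden handle 24 mm thick, 135 mm long, alike on all. Point: on the handle's axis, 85 mm from the butt, 145 mm from the cutting edge; centre of mass up to 25 mm nearer the blade. +x towards the blade, z up, square to the flat blade. Already in one end place of the rack: leave it.
- chisel52_grip (a point): Flat chisel, blade 52 mm wide, widest of all. 230 mm long; octagonal wooden handle 24 mm thick, 135 mm long, alike on all. Point: on the handle's axis, 85 mm from the butt, 145 mm from the cutting edge; centre of mass up to 25 mm nearer the blade. +x towards the blade, z up, square to the flat blade. Already in the other end place of the rack: leave it.
- rack: Fixed wooden rack, 240 x 390 mm board with 2 scalloped battens (x = -90, 3 mm; 14 thick, 44 high; free between). Origin: centre of underside; x the way blades point. 6 places at y = +-30, +-90, +-150 mm (ends taken). A racked chisel lies along x in scallops 34 mm wide, 30 mm above the bench, its point at x = -30, z = 42. Neighbouring handles leave 36 mm between them: open fingers part way.

How it is judged:
At the end, for the whole second after the job is handed in: All six chisels at rest in the rack in order of blade width, 6 mm one still at its own end: each point within 12 mm of its place along y, 15 mm of x = -30 mm and 6 mm of z = 42 mm, parallel to the rack within 0.15 rad with blade towards +x, blade flat within 0.2 rad (x of chisel6_grip in the frame of rack between -0.045 and -0.015 m and z of chisel6_grip in the frame of rack between 0.036 and 0.048 m and angle between the x axis of each of chisel6_grip, chisel12_grip, chisel20_grip, chisel29_grip, chisel40_grip, chisel52_grip and the x axis of rack, either way round below 0.15 rad and x of rack in the frame of chisel6_grip above 0 m and angle between each of chisel6_grip, chisel12_grip, chisel20_grip, chisel29_grip, chisel40_grip, chisel52_grip's own z axis and vertical below 0.2 rad and linear speed of each of chisel6, chisel12, chisel20, chisel29, chisel40, chisel52 below 0.01 m/s and angular speed of each of chisel6, chisel12, chisel20, chisel29, chisel40, chisel52 below 0.1 rad/s and x of chisel12_grip in the frame of rack between -0.045 and -0.015 m and z of chisel12_grip in the frame of rack between 0.036 and 0.048 m and x of rack in the frame of chisel12_grip above 0 m and x of chisel20_grip in the frame of rack between -0.045 and -0.015 m and z of chisel20_grip in the frame of rack between 0.036 and 0.048 m and x of rack in the frame of chisel20_grip above 0 m and x of chisel29_grip in the frame of rack between -0.045 and -0.015 m and z of chisel29_grip in the frame of rack between 0.036 and 0.048 m and x of rack in the frame of chisel29_grip above 0 m and x of chisel40_grip in the frame of rack between -0.045 and -0.015 m and z of chisel40_grip in the frame of rack between 0.036 and 0.048 m and x of rack in the frame of chisel40_grip above 0 m and x of chisel52_grip in the frame of rack between -0.045 and -0.015 m and z of chisel52_grip in the frame of rack between 0.036 and 0.048 m and x of rack in the frame of chisel52_grip above 0 m and ((y of chisel6_grip in the frame of rack between -0.162 and -0.138 m and y of chisel12_grip in the frame of rack between -0.102 and -0.078 m and y of chisel20_grip in the frame of rack between -0.042 and -0.018 m and y of chisel29_grip in the frame of rack between 0.018 and 0.042 m and y of chisel40_grip in the frame of rack between 0.078 and 0.102 m and y of chisel52_grip in the frame of rack between 0.138 and 0.162 m) or (y of chisel6_grip in the frame of rack between 0.138 and 0.162 m and y of chisel12_grip in the frame of rack between 0.078 and 0.102 m and y of chisel20_grip in the frame of rack between 0.018 and 0.042 m and y of chisel29_grip in the frame of rack between -0.042 and -0.018 m and y of chisel40_grip in the frame of rack between -0.102 and -0.078 m and y of chisel52_grip in the frame of rack between -0.162 and -0.138 m))); the robot touches nothing.
It fails at once if a chisel that was already in the rack is moved by more than 12 mm (distance of any of chisel6_grip, chisel52_grip from where it was at the start of the episode above 0.012 m).
It fails at once if a loose chisel is dropped (falls free of the fingers faster than 0.7 m/s, some 25 mm) ((linear speed of chisel12 above 0.7 m/s and contact force between the fingers and chisel12 below 0.01 N) or (linear speed of chisel20 above 0.7 m/s and contact force between the fingers and chisel20 below 0.01 N) or (linear speed of chisel29 above 0.7 m/s and contact force between the fingers and chisel29 below 0.01 N) or (linear speed of chisel40 above 0.7 m/s and contact force between the fingers and chisel40 below 0.01 N)).
It also fails if it takes over 115 s, if anything falls off the work surface, if the arm or the gripper's body presses on something with over 40 N, if the wrist force passes 120 N, or if a joint passes its speed limit or range.

## Working session

There is one attempt and no reset: what is moved stays moved. The work goes in short steps, each a Python script; the robot and the scene stay as the last script left them, time stands still between calls to the robot, and variables do not carry over. Pictures are saved under pics/ and viewed, and the job is handed in when it is done.

```bash
ls; mkdir -p pics; python3 - <<'E'
from cell import env,kin,camera,calibration,job
import cv2
s=env.get_state(); print(s)
for n in ["scene","top"]:
    p,d=camera(n); cv2.imwrite(f"pics/{n}0.png",p); print(n,calibration(n),d[d>0].min(),d.max())
E
```

```text
pics
{'time': 0.0, 'qpos': array([-1.25807224,  0.47778437,  0.02238451,  1.55645557, -0.01145345,
        1.10934089, -0.08309676]), 'joint_velocities': array([ 0.00195761, -0.00025622, -0.00030553, -0.0013654 , -0.00045027,
       -0.00271934,  0.00225632]), 'joint_torque': array([ 6.77499957e-04, -5.96455514e+01,  1.60904914e+00, -2.81187683e+01,
        1.26286913e-02,  9.34277923e-03,  7.63106016e-06]), 'tcp_pos': array([0.27559314, 0.6156606 , 0.30293531]), 'orientation': array([-9.51931743e-05,  2.08859955e-01,  9.77945118e-01, -9.25107164e-04]), 'force': array([-0.27160437, -0.06769139, -0.04765316]), 'torque': array([ 0.02563243, -0.01501322, -0.00471944]), 'opening': 0.08513947025803194}
scene {'fx': 413.796388672215, 'fy': 413.796388672215, 'cx': 277.17253841579543, 'cy': 210.34842534068474, 'k1': -0.06735393751217578, 'rvec': array([ 1.50071877,  2.21027496, -0.74208691]), 'tvec': array([ 0.20343841, -0.33511595,  1.36800015])} 0.72359544 3.4307036
top {'fx': 442.2138288391394, 'fy': 442.2138288391394, 'cx': 284.29294923224074, 'cy': 199.11168180153172, 'k1': -0.13275086484590662, 'rvec': array([ 2.09914608, -2.13487743,  0.21184387]), 'tvec': array([0.00338949, 0.52862393, 0.89771092])} 0.8738141 1.9811459
```

View pics/top0.png

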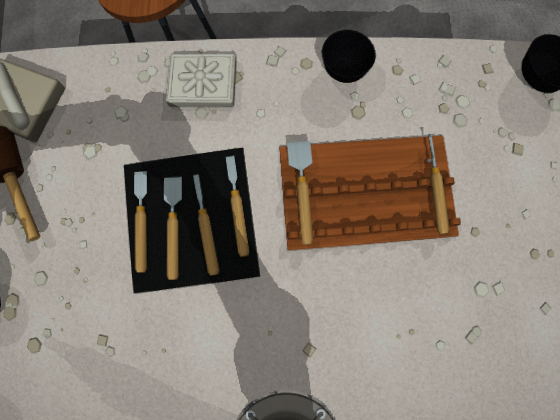

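View pics/scene0.png

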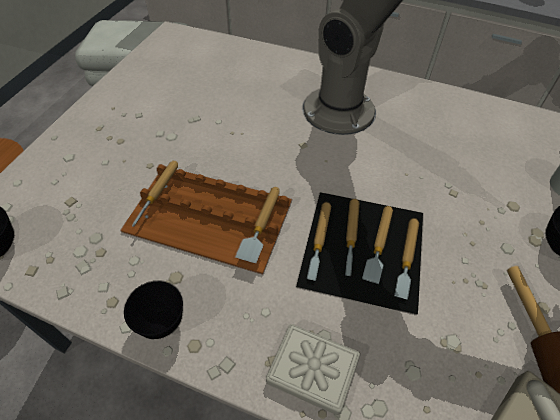

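Top view: black mat with four loose chisels, handles at columns 140, 173, 208, 239; rack on the right with the 52 mm at its left end (+y) and the 6 mm at its right end. Next I measure them and look closer with the wrist camera.

```bash
cat > h.py <<'E'
from cell import env,kin,camera,calibration,job
import cv2, numpy as np
from scipy.spatial.transform import Rotation as R
def ray2plane(c,px,z):
    """pixels Nx2 -> world points on plane z"""
    px=np.asarray(px,float).reshape(-1,2)
    K=np.array([[c['fx'],0,c['cx']],[0,c['fy'],c['cy']],[0,0,1]])
    xy=cv2.undistortPoints(px.reshape(-1,1,2),K,np.array([c['k1'],0,0,0,0.])).reshape(-1,2)
    Rm=cv2.Rodrigues(np.asarray(c['rvec']))[0]; t=np.asarray(c['tvec'])
    o=-Rm.T@t; d=np.c_[xy,np.ones(len(xy))]@Rm
    s=(z-o[2])/d[:,2]
    return o+d*s[:,None]
def depth2world(c,px,dep):
    px=np.asarray(px,float).reshape(-1,2)
    K=np.array([[c['fx'],0,c['cx']],[0,c['fy'],c['cy']],[0,0,1]])
    xy=cv2.undistortPoints(px.reshape(-1,1,2),K,np.array([c['k1'],0,0,0,0.])).reshape(-1,2)
    Rm=cv2.Rodrigues(np.asarray(c['rvec']))[0]; t=np.asarray(c['tvec'])
    return (np.c_[xy,np.ones(len(xy))]*np.asarray(dep).reshape(-1,1)-t)@Rm
def down(yaw):
    """tool z down, tool y (jaw axis) at world angle yaw+90deg, tool x along yaw"""
    x=np.array([np.cos(yaw),np.sin(yaw),0]); z=np.array([0,0,-1.]); y=np.cross(z,x)
    q=R.from_matrix(np.c_[x,y,z]).as_quat(); return np.r_[q[3],q[:3]]
E
python3 - <<'E'
from h import *
p,d=camera("top"); c=calibration("top")
hsv=cv2.cvtColor(p,cv2.COLOR_BGR2HSV)
cv2.imwrite("pics/top_mat.png",cv2.resize(p[140:300,110:470],(800,356),interpolation=cv2.INTER_CUBIC))
mats=ray2plane(c,[[124,165],[243,149],[259,276],[135,292]],.004); print("mat",mats.round(3))
m=(cv2.inRange(hsv,(8,90,60),(30,255,255)))
m[:,:]=m
roi=np.zeros_like(m); roi[150:290,125:258]=255
n,l,st,ce=cv2.connectedComponentsWithStats(m&roi)
for i in range(1,n):
    if st[i,4]<150: continue
    v,u=np.where(l==i); P=ray2plane(c,np.c_[u,v],.018)[:,:2]
    mu=P.mean(0); w,V=np.linalg.eigh(np.cov(P.T)); a=V[:,1]; a*=np.sign(a[0]); s=(P-mu)@a; t=(P-mu)@V[:,0]
    zz=depth2world(c,np.c_[u,v],d[v,u])[:,2]
    print(st[i],mu.round(4),"yaw",np.arctan2(a[1],a[0]).round(3),"len",np.ptp(s).round(4),"butt",(mu+a*s.min()).round(4),"w",np.ptp(t).round(4),"z",np.percentile(zz,[5,50,95]).round(3))
s=env.get_state();cw=calibration("wrist"); Rm=cv2.Rodrigues(cw['rvec'])[0]
print("cam pos",-Rm.T@cw['tvec'],"axes",Rm.round(2),cw['fx'],cw['cx'],cw['cy'])
E
```

```text
mat [[0.626 0.369 0.004]
 [0.659 0.088 0.004]
 [0.367 0.053 0.004]
 [0.334 0.329 0.004]]
[231 190  18  66 691] [0.4837 0.095 ] yaw 0.146 len 0.1484 butt [0.4124 0.0845] w 0.0239 z [0.019 0.025 0.029]
[135 206  12  67 719] [0.4495 0.3168] yaw 0.047 len 0.1484 butt [0.3774 0.3134] w 0.0251 z [0.018 0.025 0.029]
[198 209  21  66 703] [0.442  0.1645] yaw 0.196 len 0.1481 butt [0.3717 0.1506] w 0.0242 z [0.019 0.025 0.029]
[167 212  11  68 721] [0.4342 0.2439] yaw 0.028 len 0.1489 butt [0.362  0.2419] w 0.0227 z [0.02  0.025 0.029]
cam pos [0.20975059 0.64549439 0.37280602] axes [[ 0.41  0.91 -0.  ]
 [ 0.88 -0.39  0.28]
 [ 0.25 -0.12 -0.96]] 378.6396239039118 280.2684271574434 209.13098547591912
```

View pics/top_mat.png

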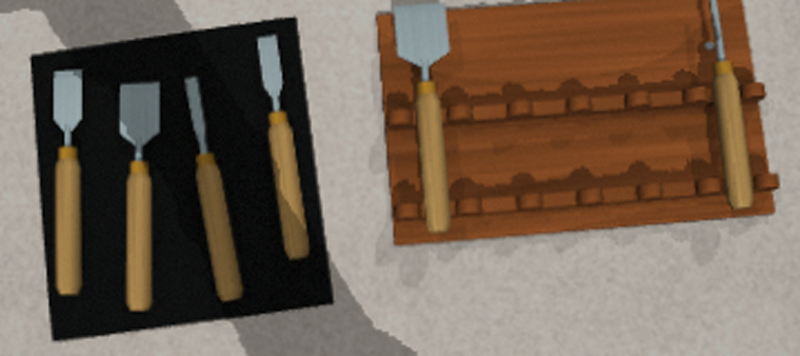

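```bash
python3 - <<'E'
from h import *
for i,(pos) in enumerate([[0.50,0.20,0.36],[0.50,-0.17,0.36]]):
    ok=False
    for yaw in (0,np.pi):
        j=kin.inverse_kinematics(pos,down(yaw)); print(yaw, None if j is None else np.round(j,2))
    yaw=0 if kin.inverse_kinematics(pos,down(0)) is not None else np.pi
    env.reach(pos,down(yaw)); env.dwell(.3)
    c=calibration("wrist"); p,d=camera("wrist"); cv2.imwrite(f"pics/w{i}.png",p); np.savez(f"w{i}.npz",p=p,d=d,**c)
    s=env.get_state(); print(s['time'],s['tcp_pos'],np.round(s['qpos'],2))
p,d=camera("top");cv2.imwrite("pics/top1.png",p)
E
```

```text
0 [-1.07  0.23  0.69  1.85 -0.16  1.12 -1.9 ]
3.141592653589793 [-0.64  0.2   0.17  1.82 -0.04  1.12  1.11]
2.2333 [0.49993897 0.20030562 0.35991489] [-1.07  0.23  0.69  1.85 -0.16  1.12 -1.9 ]
0 [-0.64  0.28  1.04  1.88 -0.26  1.13 -1.07]
3.141592653589793 [-0.39  0.21  0.71  1.87 -0.15  1.12  1.94]
3.9667 [ 0.50017553 -0.169518    0.35996646] [-0.64  0.28  1.04  1.88 -0.26  1.13 -1.07]
```

View pics/w0.png

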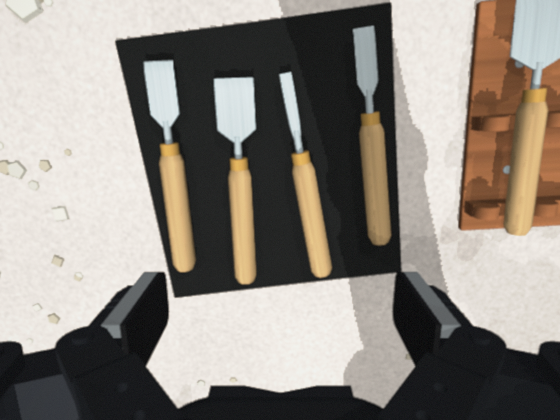

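View pics/w1.png

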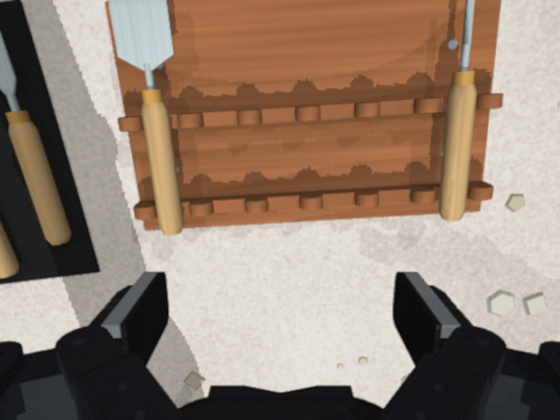

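Wrist views: mat chisels from left to right with blades at about (161,90), (235,105), (290,100), (365,55); all lie flat. In the rack, the 52 mm handle ends at (172,228) and the 6 mm at (453,213). Measuring both.

```bash
cat >> h.py <<'E'
def seg(p,d,c,z,roi,hue,tag):
    hsv=cv2.cvtColor(p,cv2.COLOR_BGR2HSV)
    m=cv2.inRange(hsv,(hue[0],60,80),(hue[1],255,255)); r=np.zeros_like(m); r[roi[1]:roi[3],roi[0]:roi[2]]=255
    m=cv2.morphologyEx(m&r,cv2.MORPH_OPEN,np.ones((3,3),np.uint8)); out=[]
    n,l,st,ce=cv2.connectedComponentsWithStats(m)
    for i in range(1,n):
        if st[i,4]<400: continue
        v,u=np.where(l==i); P=ray2plane(c,np.c_[u,v],z)[:,:2]
        mu=P.mean(0); w,V=np.linalg.eigh(np.cov(P.T)); a=V[:,1]; a=a*np.sign(a[0]); q=(P-mu)@a; t=(P-mu)@np.array([-a[1],a[0]])
        W=depth2world(c,np.c_[u,v],d[v,u]); zz=W[:,2]
        b=mu+a*q.min()+.5*(t.min()+t.max())*np.array([-a[1],a[0]])
        g=b+.085*a
        print(tag,st[i],"yaw %.3f len %.4f w %.4f"%(np.arctan2(a[1],a[0]),np.ptp(q),np.ptp(t)),"butt",b.round(4),"grip",g.round(4),"z",np.percentile(zz,[5,50,98]).round(4))
        out.append((g,np.arctan2(a[1],a[0]),st[i]))
    return out,m
E
python3 - <<'E'
from h import *
L=lambda i:(lambda f:(f['p'],f['d'],{k:f[k] for k in('fx','fy','cx','cy','k1','rvec','tvec')}))(np.load(f"w{i}.npz"))
p,d,c=L(0); c={k:(float(v) if v.ndim==0 else v) for k,v in c.items()}
o,m=seg(p,d,c,.018,(120,0,400,300),(12,30),"mat")
# blades
hsv=cv2.cvtColor(p,cv2.COLOR_BGR2HSV)
bl=((p.min(2)>70)).astype(np.uint8)*255; r=np.zeros_like(bl); r[10:290,140:385]=255; bl&=r; bl&=~cv2.dilate(m,np.ones((5,5)))
n,l,st,ce=cv2.connectedComponentsWithStats(bl)
for i in range(1,n):
    if st[i,4]<200: continue
    v,u=np.where(l==i); P=ray2plane(c,np.c_[u,v],.016)[:,:2]; 
    g,y,_=min(o,key=lambda t:abs((P.mean(0)-t[0])@[-np.sin(t[1]),np.cos(t[1])]))
    a=np.array([np.cos(y),np.sin(y)]);b=np.array([-a[1],a[0]]); q=(P-g)@a;t=(P-g)@b
    zz=depth2world(c,np.c_[u,v],d[v,u])[:,2]
    k=(q>q.max()-.03)&(q<q.max()-.004)
    print("blade",st[i],"tip at",q.max().round(4),"width",(k.sum()/len(P)*0+np.ptp(t[k])).round(4),"mid",((t[k].max()+t[k].min())/2).round(4),"z",np.percentile(zz,[10,50,90]).round(4))
p,d,c=L(1); c={k:(float(v) if v.ndim==0 else v) for k,v in c.items()}
o,m=seg(p,d,c,.044,(110,60,500,240),(14,30),"rack")
cv2.imwrite("pics/rm.png",m)
for uv in [(300,40),(300,155),(300,110),(310,200),(210,105),(253,110),(400,150)]:
    print(uv,depth2world(c,[uv],[d[uv[1],uv[0]]]).round(3))
p,d=camera("top"); c=calibration("top")
o,m=seg(p,d,c,.044,(275,130,470,255),(14,30),"topR"); o,m2=seg(p,d,c,.018,(125,150,258,290),(8,30),"topM")
cv2.imwrite("pics/rmt.png",m)
E
```

```text
mat [ 360  112   31  133 3021] yaw 0.147 len 0.1502 w 0.0263 butt [0.4071 0.0844] grip [0.4912 0.0969] z [0.0174 0.0257 0.0293]
mat [ 159  143   36  130 3004] yaw 0.045 len 0.1519 w 0.0275 butt [0.3723 0.3137] grip [0.4572 0.3175] z [0.0168 0.0255 0.029 ]
mat [ 292  151   40  127 2748] yaw 0.197 len 0.1523 w 0.0256 butt [0.3654 0.1498] grip [0.4488 0.1664] z [0.0051 0.0259 0.0292]
mat [ 228  157   28  128 2767] yaw 0.028 len 0.1525 w 0.0262 butt [0.3564 0.242 ] grip [0.4413 0.2444] z [0.0115 0.0256 0.0291]
blade [ 140   10  197   28 2818] tip at 0.2127 width 0.1947 mid -0.0067 z [-0.0015 -0.0003  0.0011]
blade [ 352   25   26   87 1556] tip at 0.1483 width 0.0221 mid -0.0 z [0.0147 0.0175 0.0189]
blade [ 143   60   37   82 2043] tip at 0.1497 width 0.0316 mid 0.0012 z [0.0139 0.0172 0.0185]
blade [279  71  24  80 953] tip at 0.15 width 0.0142 mid 0.0004 z [0.004  0.0173 0.019 ]
blade [ 213   77   44   80 2572] tip at 0.1497 width 0.0428 mid 0.0008 z [0.0146 0.0172 0.0186]
blade [ 140  146   33  144 2228] tip at 0.0644 width 0.0067 mid 0.0326 z [-1.400e-03 -2.000e-04  2.993e-01]
blade
[... 533 characters left out ...]
09]]
(253, 110) [[ 0.559 -0.142  0.042]]
(400, 150) [[ 0.516 -0.301  0.009]]
topR [297 176  16  69 809] yaw 0.060 len 0.1507 w 0.0263 butt [ 0.4316 -0.0526] grip [ 0.5164 -0.0475] z [0.0109 0.0505 0.0561]
topM [231 190  18  66 676] yaw 0.146 len 0.1480 w 0.0235 butt [0.4124 0.0846] grip [0.4965 0.0969] z [0.0192 0.0252 0.0299]
topM [135 206  12  67 714] yaw 0.044 len 0.1483 w 0.0250 butt [0.3776 0.313 ] grip [0.4625 0.3167] z [0.018  0.0249 0.03  ]
topM [198 209  21  66 720] yaw 0.197 len 0.1490 w 0.0247 butt [0.3713 0.1506] grip [0.4546 0.1673] z [0.019  0.0251 0.0299]
topM [167 212  11  68 719] yaw 0.025 len 0.1488 w 0.0228 butt [0.362  0.2422] grip [0.4469 0.2443] z [0.0194 0.0249 0.0296]
```

View pics/rm.png

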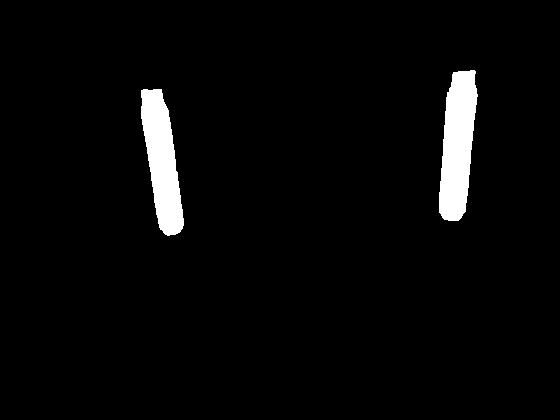

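Widths: leftmost 29, then 40, 12, 20 mm (each read about 2 mm wide). The rack pitch came out at 299 mm against 300, with yaw 0.056. I'm starting with the 20 mm chisel.

```bash
cat >> h.py <<'E'
CH={20:((.4955,.0970),.147,-.03),29:((.4615,.3172),.045,.03),12:((.4535,.167),.197,-.09),40:((.446,.2444),.027,.09)}
RY=.056; MID=np.array([.5270,-.1970])
GZ=.082
def pick(w):
    (x,y),a,_=CH[w]
    env.grip(.052,40)
    env.reach([x,y,.20],down(a))
    env.movel([x,y,GZ],velocity=.12)
    env.grip(0.0,40); s=env.get_state(); print("pick",w,s['tcp_pos'].round(4),"open",s['opening'],"F",s['force'].round(1),"t",s['time'])
    env.movel([x,y,.20],velocity=.12); print("lifted open",env.get_state()['opening'])
def place(w,off=(0,0)):
    ry=CH[w][2]; t=MID+ry*np.array([-np.sin(RY),np.cos(RY)])+np.array(off)
    env.reach([t[0],t[1],.22],down(RY))
    env.movel([t[0],t[1],.13],velocity=.12)
    h=env.movel([t[0],t[1],GZ-.016+.042],velocity=.03,stop_force=6)
    s=env.get_state(); print("down",w,h,s['tcp_pos'].round(4),"F",s['force'].round(1),"t",s['time'])
def release():
    env.grip(.042); p=env.get_state()['tcp_pos']; env.movel([p[0],p[1],.20],velocity=.12); print("t",env.get_state()['time'])
def snap(n,name="top"):
    p,d=camera(name); cv2.imwrite(f"pics/{n}.png",p); return p,d
E
python3 - <<'E'
from h import *
pick(20); place(20); snap("t20","top"); snap("s20","scene"); snap("wr20","wrist")
p=cv2.imread("pics/s20.png"); cv2.imwrite("pics/s20c.png",cv2.resize(p[130:300,90:450],(800,378)))
E
```

```text
pick 20 [0.4959 0.0972 0.0827] open 0.022623922956079175 F [-0.5 -0.2  5.4] t 7.1833
lifted open 0.022947516326802534
down 20 True [ 0.5284 -0.2268  0.1087] F [-0.8  0.9  5.4] t 11.1417
```

View pics/s20c.png

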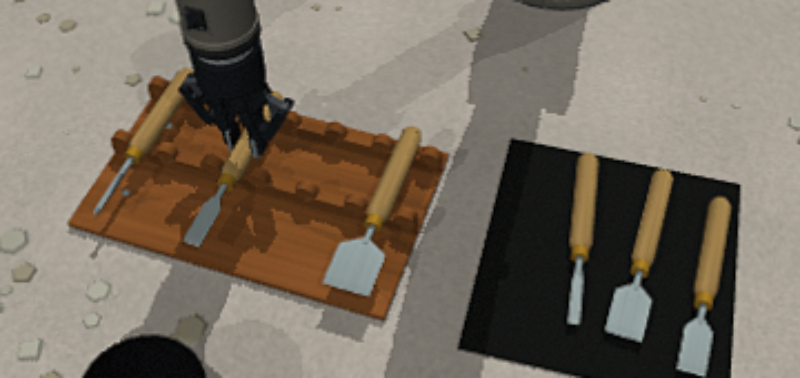

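View pics/wr20.png

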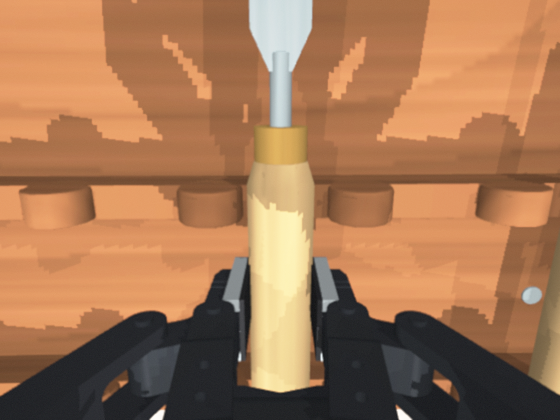

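The 20 mm chisel made contact at the expected height and is centred between its pegs (columns 210 and 360 around the handle at 280). Releasing it and measuring.

```bash
cat >> h.py <<'E'
def check(n):
    """wrist picture over rack; print racked chisels in rack frame"""
    env.reach([.50,-.17,.36],down(0)); env.dwell(.2)
    c=calibration("wrist"); p,d=snap(n,"wrist")
    o,m=seg(p,d,c,.044,(110,60,500,240),(14,30),"rack")
    for g,y,st in o:
        r=g+np.array([.0025,0])-MID; print("place: dx %.4f y %.4f dyaw %.3f"%(r@[np.cos(RY),np.sin(RY)],r@[-np.sin(RY),np.cos(RY)],y-RY))
E
python3 - <<'E'
from h import *
release(); check("c20")
E
```

```text
t 12.5333
rack [ 438   68   39  152 4216] yaw 0.052 len 0.1498 w 0.0299 butt [ 0.4456 -0.3507] grip [ 0.5304 -0.3463] z [0.0387 0.0512 0.0552]
rack [ 323   76   27  149 3661] yaw 0.056 len 0.1499 w 0.0258 butt [ 0.4398 -0.2312] grip [ 0.5247 -0.2264] z [0.0429 0.0518 0.0551]
rack [ 139   87   44  148 3851] yaw 0.058 len 0.1499 w 0.0282 butt [ 0.429  -0.0527] grip [ 0.5138 -0.0478] z [0.0393 0.0511 0.0548]
place: dx -0.0024 y -0.1494 dyaw -0.004
place: dx -0.0015 y -0.0293 dyaw 0.000
place: dx -0.0023 y 0.1496 dyaw 0.002
```

View pics/c20.png

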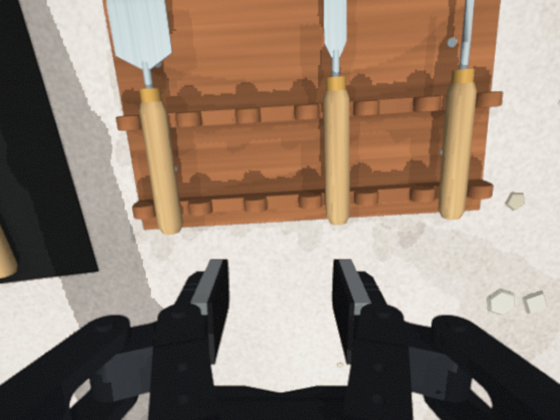

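The 20 mm sits within 1 mm of the line of the two end chisels, y = -29 mm, and the end chisels haven't moved. Placing the rest.

```bash
python3 - <<'E'
from h import *
pick(12); place(12); release()
pick(29); place(29); release(); check("c3")
E
```

```text
pick 12 [0.4538 0.1672 0.0826] open 0.023192831548380824 F [-1.  -0.9  5.7] t 16.6583
lifted open 0.02239179512162209
down 12 True [ 0.5318 -0.2867  0.1086] F [-0.5  0.2  5.9] t 21.0583
t 22.3
pick 29 [0.4618 0.3175 0.0827] open 0.022582807890641043 F [-1.4 -0.1  5.7] t 26.225
lifted open 0.022894604073331735
down 29 True [ 0.5251 -0.1669  0.1087] F [0.  1.2 6.4] t 30.725
t 31.9667
rack [ 439   69   39  151 4215] yaw 0.052 len 0.1493 w 0.0297 butt [ 0.4456 -0.3508] grip [ 0.5305 -0.3463] z [0.0386 0.0512 0.0552]
rack [ 382   71   32  150 3931] yaw 0.059 len 0.1492 w 0.0279 butt [ 0.4444 -0.2911] grip [ 0.5293 -0.2861] z [0.0398 0.0516 0.0552]
rack [ 324   76   27  149 3670] yaw 0.056 len 0.1493 w 0.0261 butt [ 0.44  -0.231] grip [ 0.5248 -0.2263] z [0.04   0.0518 0.055 ]
rack [ 263   78   31  149 3535] yaw 0.058 len 0.1497 w 0.0258 butt [ 0.4378 -0.1713] grip [ 0.5226 -0.1664] z [0.0457 0.0519 0.055 ]
rack [ 140   87   44  148 3854] yaw 0.058 len 0.1500 w 0.0283 butt [ 0.4289 -0.0528] grip [ 0.5137 -0.0479] z [0.0392 0.0512 0.0549]
place: dx -0.0024 y -0.1494 dyaw -0.004
place: dx -0.0002 y -0.0892 dyaw 0.003
place: dx -0.0013 y -0.0292 dyaw -0.000
place: dx -0.0002 y 0.0306 dyaw 0.002
place: dx -0.0024 y 0.1495 dyaw 0.002
```

View pics/c3.png

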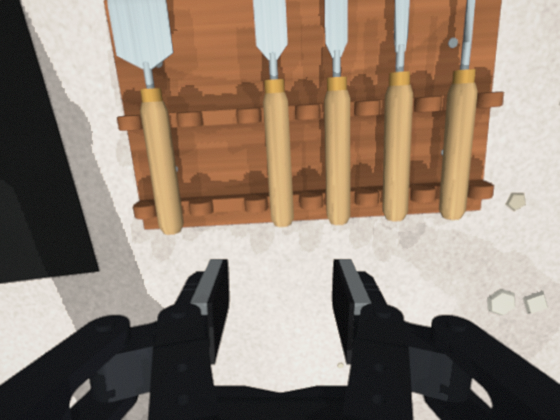

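The 12, 20 and 29 mm are in their places (handles at columns 397, 338 and 278); one gap is left at about column 220. Last one: the 40 mm.

```bash
python3 - <<'E'
from h import *
pick(40); place(40); release(); check("c4")
# blade view & z flatness
env.reach([.48,.15,.36],down(0)); env.dwell(.5); snap("tf"); p,_=snap("sf","scene")
cv2.imwrite("pics/sfc.png",cv2.resize(p[130:300,90:450],(800,378)))
p=cv2.imread("pics/tf.png"); cv2.imwrite("pics/tfc.png",cv2.resize(p[120:260,270:470],(800,560)))
E
```

```text
pick 40 [0.4463 0.2447 0.0827] open 0.022852677099573275 F [-1.  -0.6  5.9] t 36.3
lifted open 0.022921102225761453
down 40 True [ 0.5217 -0.1071  0.1087] F [-1.1  0.3  6.4] t 40.3667
t 41.6083
rack [ 440   69   39  151 4217] yaw 0.051 len 0.1491 w 0.0295 butt [ 0.4459 -0.3507] grip [ 0.5308 -0.3463] z [0.0388 0.0512 0.0551]
rack [ 383   71   32  151 3963] yaw 0.059 len 0.1498 w 0.0279 butt [ 0.4438 -0.2912] grip [ 0.5287 -0.2862] z [0.0393 0.0516 0.0551]
rack [ 325   76   27  149 3661] yaw 0.057 len 0.1492 w 0.0263 butt [ 0.4401 -0.2312] grip [ 0.5249 -0.2264] z [0.0406 0.0517 0.0551]
rack [ 264   78   31  149 3544] yaw 0.058 len 0.1497 w 0.0256 butt [ 0.4378 -0.1715] grip [ 0.5227 -0.1666] z [0.0454 0.0518 0.0551]
rack [ 201   82   38  148 3694] yaw 0.056 len 0.1493 w 0.0271 butt [ 0.4343 -0.1116] grip [ 0.5192 -0.1068] z [0.0399 0.0515 0.0549]
rack [ 140   87   44  148 3856] yaw 0.058 len 0.1499 w 0.0284 butt [ 0.4288 -0.0529] grip [ 0.5137 -0.0479] z [0.0395 0.0512 0.0548]
place: dx -0.0021 y -0.1494 dyaw -0.005
place: dx -0.0008 y -0.0893 dyaw 0.003
place: dx -0.0012 y -0.0293 dyaw 0.001
place: dx -0.0001 y 0.0305 dyaw 0.002
place: dx -0.0002 y 0.0904 dyaw 0.000
place: dx -0.0025 y 0.1494 dyaw 0.002
```

View pics/sfc.png

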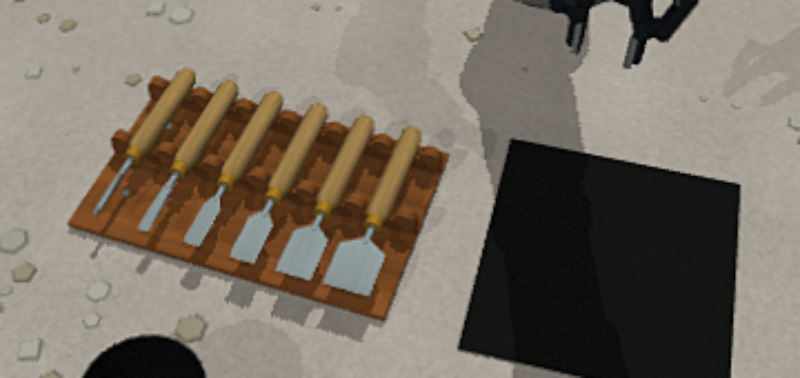

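View pics/tfc.png

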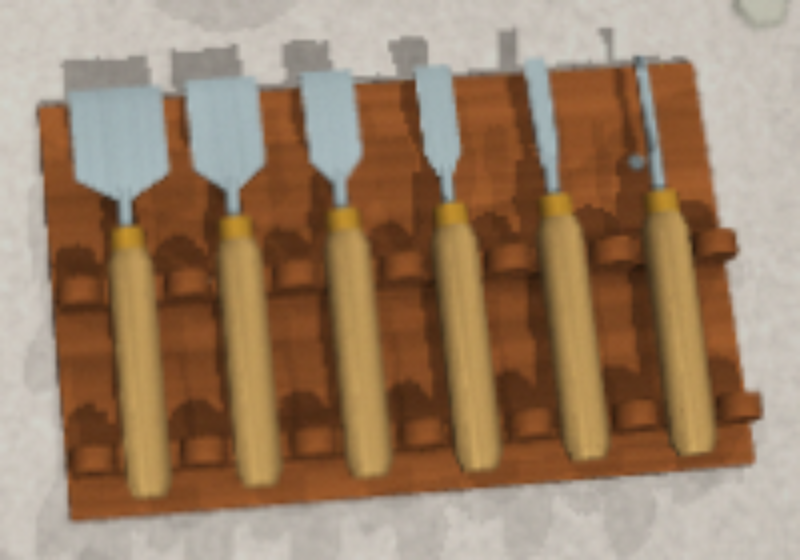

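Both views show all six chisels lying flat in order of width, 52 mm on the left to 6 mm on the right. The mat is empty and the gripper is clear of everything.

```bash
python3 -c "
from cell import *
from cell import job
job.job_done()"
```

```text
the job is handed in; nothing more can be done
```

All four loose chisels are back in the rack, so the blades now run 6, 12, 20, 29, 40, 52 mm in order. I handed the job in at about 45 s of the 115 s allowed; no verdict is reported.

- **Method:** I found the chisels and the rack with the top and wrist cameras. Each chisel was gripped at its grip point, lowered until a light contact stopped it at the expected height, and released.
- **Last checks:** In the final wrist view, each chisel I placed was within 1 mm of its place across the rack. Along the rack they lay within 2.5 mm of the two end chisels, and they were parallel to it within 0.005 rad. Depth readings put the handle tops at about 55 mm, against 54 expected. The blades look flat in both the top and scene pictures; I did not measure their tilt.
- **End chisels:** The 6 mm and 52 mm chisels read the same position before and after, to 0.3 mm.
- **Disagreements:** The wrist and top cameras differed by 3–6 mm along the chisels, because the wrist camera sees the butt ends at a slant. I corrected for this using the blade tips. My rack reference was also set about 2.4 mm too far along the rack. Both are well inside the 15 mm tolerance.

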